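# Push a dish carrier into a dark dock under its spring flap

## Robot

A 6-joint arm with a two-finger parallel gripper is mounted at the origin on a cart in front of the work surface, level with it; the furniture and walls round the work are solid. World frame = base frame: x ahead of the robot, y to its left, z up, the work surface at z = 0. Lengths are in m, angles in degrees, forces in N, time in s.
With the tool pointing down it reaches from about 0.35 to 0.875 m from the base axis. Payload 4.2 kg.
Tool frame: the origin (TCP) lies on the centre line of the jaws, within the pads' length; the fingertips stand tip_reach ahead of it and the grasp point (between the pads) is the TCP (tip_reach is the distance from the TCP to the fingertips, in m); z points along the fingers, y is the line along which they close (so a half turn about z gives the same grasp; the last joint's range is limited). The gripper opens to 87 mm and grips with 3 to 60 N. Pads are 19 mm wide; open, the fingers measure 117 mm over their backs; the gripper's body (75 mm by 190 mm) begins 51 mm behind the grasp point.
Start: joints at [81.509, 22.042, 0.453, 0, -68.411, -14.817], TCP at [0.247, 0.574, 0.213] pointing down, gripper open.
Joint ranges: [-179.83, 179.83], [-69.29, 118.12], [-61.27, 80.66], [-181.25, 117.63], [-171.15, -9.14], [-177.46, 177.46]. Speed limits (degrees/s): [159.86, 159.86, 180, 180, 180, 180].

## Interface

Orientations are given as a 3x3 rotation matrix whose columns are the frame's x, y, z axes.
In Python, from station import sense, capture, finish_job, tip_reach gives the robot as it stands.
- The arm moves only by the tool arm_command, never from a script. Its argument "deltas" is a list of rows, each a list of 7 numbers: the turn, a rotation vector about the tool's x, y, z in rad, then the shift along the tool's x, y, z in cm, then the closure, from -1 (fully open) to 1 (shut), so that 0 is half open. In form: [[rx, ry, rz, dx, dy, dz, hand], ...]. A call has 1 to 8 rows; each row is the pose to reach, as a shift and turn from the pose commanded when the call began, along the tool's axes at that moment; what a row does not reach only later rows make up. A row lasts 1/12 s, in which the tool goes at most 41.7 mm and 7.16 degrees, less where a joint would pass 70% of its speed; a pose out of reach is approached as far as the arm can. A call with a gripper value outside its range is refused whole. The fingers move at their own pace and stop on an object; the grip force is fixed at half the most. Time passes only in rows, so rows that repeat a pose let the fingers close. It gives the time, the measured TCP pose, the force, the opening and the grip force at its end, in the units of the state.
- sense(): the state, without advancing time (a new reading comes with each control period).
- capture(name): name is "scene" or "top" or "wrist"; returns a dict with "pixels" (420x560x3 uint8, blue, green, red), "fovy" (degrees; the focal length in pixels is half the picture's height over the tangent of half this angle, whatever the lens; pixels are square), "cx", "cy" (the principal point, pixels), "rvec" (rotation vector, rad) and "tvec" (3), from world to camera coordinates, as OpenCV has them. Camera axes: x right, y down, z forward; pixel columns grow to the right and rows downward; lengths in m; the calibration is good to about 2 mm. A picture is of the moment at which its call begins. There is no depth.
- finish_job(): hands the job in; it is judged then, once.
The state is a dict: "time_s": time; "joints": joint angles; "joint_velocities": joint speeds; "effort": joint torques, N m; "tcp_pos": TCP position; "ee_rot": TCP orientation; "wrist_force": force on the tool from outside, world axes, zero at the start; "moment": the same for the moment, N m; "gripper_width": opening from 0.0 (shut) to 1.0 (fully open); "gripper_force": force on a finger pad.
Only numpy, scipy, OpenCV 4.12 (cv2) and the standard library are available. Lean on these libraries where they do the work, as an engineer would, in place of code of your own. Each camera call takes 0.05 s, during which the arm holds its last target. There are 200 camera calls.

## Task

Put the culture dish into the amber-covered dock by touch alone, without gripping or lifting anything: with one fingertip push the orange bar outward and hold it there, so that the spring-closed flap stays up clear of the carrier, while the other fingertip gently pushes the carrier by its blue plate along the tray until it is fully home against the end stop. Do not let the flap come down on the carrier on the way in; then let the bar go so that the flap shuts completely behind the carrier, and leave the bottle, the can and the timer where they stand.

Things in the scene. Friction and masses are not known exactly. Their poses are not given: they have to be found in the camera images.
- dock: Grey plate 226 x 90 x 4 mm bolted to the table, with a tray leading into a small white chamber under the amber flap. Origin: on the table top, on the tray's centre line, below the flap's front lip. x: push direction, tray to chamber; y: left of it, toward the bar; z up. Plate: x -166 to +60, y -36 to +54 mm. Rails from x -138: inner faces y +-24.6, tops z 12. Chamber walls to z 21.
- stop (a point): Centre of the end stop's inner face in the chamber, at dock x +51, y 0, z 11 mm.
- bar_mid (a point): Middle of the orange bar's inner face (toward the tray), 20 mm above the hinge. The bar is part of the flap: an upright strip 146 mm long (dock x -158 to -12), 5 mm thick, on a hinge line parallel to dock x at dock y +38, z 23; when shut its inner face is at y 35.5 and it spans z 24 to 64. Pushed in dock +y anywhere along it, it leans outward and the cover rises. A finger may slide along it in x.
- flap (a joint): Angle of flap and bar (rad): 0 shut, 1.25 fully open. A spring shuts it when let go; 3 to 6 N at 12 to 20 mm above the hinge holds it open. A fingertip ending a mm above the hinge must move about a*tan(angle) outward: 20 mm at a = 12 for 1 rad. It clears the carrier from about 0.5 rad on; 0.7 to 1.15 is comfortable. The open cover rises to about z 95 mm at most.
- lip (a point): Middle of the lower edge of the flap's black front lip, 46 mm wide, 3 mm thick; when shut it is at dock x 0, y -1, z 11 mm and blocks the carrier. Behind it the amber cover plate, 58 x 70 mm, lies over the chamber at z 24 to 27 mm (dock x -1 to +57, y -33 to +37); its edge away from the bar rises.
- carrier: Loose carrier, about 0.3 kg, in the tray in front of the flap (starts at dock x -63 to -31 mm); white frame 46 x 46 x 14 mm holding a culture dish, behind it a flat tongue 4 mm thick, then the blue push plate. Origin: centre of the frame's underside, 4 mm above the table; axes as the dock's. Home: frame on the stop, origin at dock x +28; the lip then shuts over the tongue, 3.5 mm clear of it.
- plate_rear (a point): Point on the rear face of the carrier's blue push plate, at carrier x -53, y 0, z 34 mm (38 above the table). The plate is 5 mm thick, spans carrier y -34 to +27 and reaches 58 mm above the table (44 mm wide below 16). When home it stays outside the flap, its rear at dock x -25. A few N moves it; the stop is rigid.
- medium_bottle: Small bottle of pink medium with a blue cap, 34 mm wide, 67 mm tall, a bystander; origin under its centre.
- lens_can: White objective can with a black screw top, 47 mm wide, 62 mm tall, a bystander; origin under its centre.
- timer: Light grey timer with a red button, 58 x 62 x 17 mm, a bystander; origin under its centre.

How it is judged:
By the outcome, as a careful person would: the job done as asked, in the order asked, and still so for the second after the job is handed in, with the robot touching nothing.
It also fails if it takes over 45 s, if anything falls off the work surface, if the arm or the gripper's body presses on something with over 40 N, if the wrist force passes 120 N, or if a joint passes its speed limit or range.

## Working session

There is one attempt and no reset: what is moved stays moved. The work goes in short steps, Python scripts to look and compute and a tool call to move; the robot and the scene stay as the last step left them, time stands still between calls to the robot, and variables do not carry over. Pictures are saved under pics/ and viewed, at most 10 in all, crops included, and the job is handed in when it is done.

Besides the shell and the picture viewer there is one more tool, called after "Call:" as name([rows], argument=value, ...), one row to a line, values as JSON. arm_command: Moves the arm, as the interface text tells. Its arguments: {"type":"object","properties":{"deltas":{"type":"array"}},"required":["deltas"]}

```bash
mkdir -p pics; ls; python3 - <<'E'
from station import sense,capture,tip_reach
import cv2,numpy as np,pickle
s=sense();print(s,tip_reach)
d={}
for n in("scene","top"):
    c=capture(n);d[n]=c;cv2.imwrite(f"pics/{n}0.png",c["pixels"]);print(n,c["fovy"],c["cx"],c["cy"],c["rvec"],c["tvec"])
pickle.dump(d,open("cap0.pkl","wb"))
E
```

```text
pics
{'time_s': 0.0, 'joints': array([ 8.15092901e+01,  2.20908789e+01,  3.79102285e-01, -2.87866277e-02,
       -6.84119131e+01, -1.48162483e+01]), 'joint_velocities': array([ 0.08013099, -0.06114895,  0.00566868,  0.03270974, -0.01802144,
        0.08491271]), 'effort': array([-1.14879418e-03, -3.90670288e+01,  1.87405121e+01,  4.22000259e+00,
        1.09830574e-02, -1.95217676e-04]), 'tcp_pos': array([0.24702468, 0.57342101, 0.2115543 ]), 'ee_rot': array([[ 9.18325023e-01, -3.95826405e-01, -7.80794921e-04],
       [-3.95827163e-01, -9.18322704e-01, -2.06611022e-03],
       [ 1.00799278e-04,  2.20642055e-03, -9.99997561e-01]]), 'wrist_force': array([ 0.47962811, -0.13992916, -0.16793045]), 'moment': array([-0.01367414, -0.0603961 , -0.00533754]), 'gripper_force': 0.0, 'gripper_width': 0.998596180954898} 0.019
scene 45.313450999457 287.5796475640968 209.64793383743535 [ 0.14942586 -2.92992721  0.97813354] [0.5323983  0.10245677 1.30311978]
top 45.91258850827431 286.12869858750946 202.22829235706612 [ 2.14296296 -2.1637197   0.11363359] [-0.00321993  0.55253767  1.12262272]
```

View pics/scene0.png

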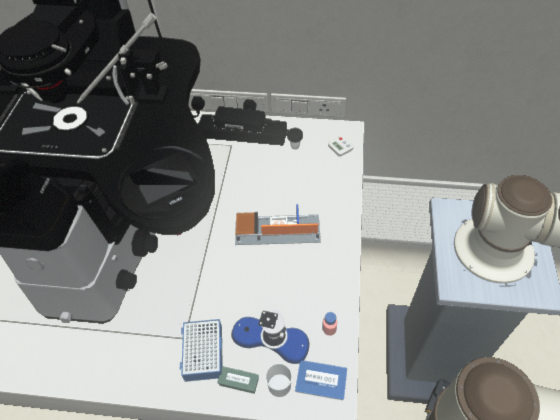

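View pics/top0.png

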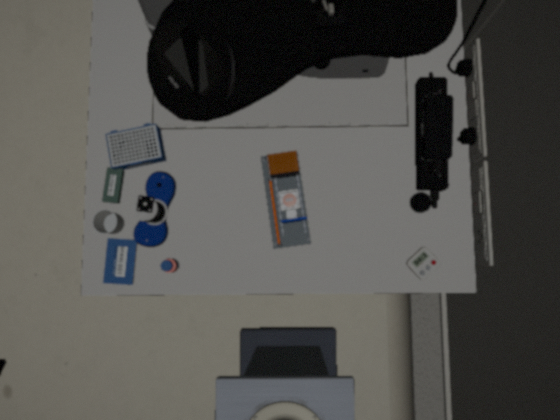

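The scene view shows the dock around (278,228), with the amber cover at its left end. In the top view the dock runs from the cover at (284,163) to the rear end at (292,245), with the bar on its left. The push direction is therefore about world +x. I'll get a rough pose from these, then use the wrist camera close up.

```bash
cat > h.py <<'E'
import cv2,numpy as np,pickle
def cam(c):
    f=c["pixels"].shape[0]/2/np.tan(np.radians(c["fovy"])/2)
    K=np.array([[f,0,c["cx"]],[0,f,c["cy"]],[0,0,1]]);R=cv2.Rodrigues(np.array(c["rvec"],float))[0];return K,R,np.array(c["tvec"],float).ravel()
def onplane(c,uv,z):
    K,R,t=cam(c);uv=np.atleast_2d(uv).astype(float)
    d=(np.linalg.inv(K)@np.c_[uv,np.ones(len(uv))].T).T@R;o=-R.T@t
    return o+d*((z-o[2])/d[:,2])[:,None]
def proj(c,P):
    K,R,t=cam(c);return cv2.projectPoints(np.atleast_2d(P).astype(float),R,t,K,None)[0][:,0]
E
python3 - <<'E'
from h import *
d=pickle.load(open("cap0.pkl","rb"))
for n in d:
    c=d[n];K,R,t=cam(c);print(n,"campos",-R.T@t)
    hsv=cv2.cvtColor(c["pixels"],cv2.COLOR_BGR2HSV)
    m=cv2.inRange(hsv,(3,150,60),(18,255,255))
    k,l,st,ce=cv2.connectedComponentsWithStats(m)
    for i in range(1,k):
        if st[i,4]>30:
            r=cv2.minAreaRect(np.argwhere(l==i)[:,::-1].astype(np.float32));b=cv2.boxPoints(r)
            print(st[i],ce[i],onplane(c,b,.03).round(3).tolist())
c=d["top"];print(onplane(c,[[262,156],[297,152],[310,244],[275,248],[284,163]],.004).round(3))
cv2.imwrite("pics/c1.png",np.hstack([cv2.resize(d["top"]["pixels"][140:260,240:330],None,fx=4,fy=4,interpolation=2),cv2.resize(d["scene"]["pixels"][195:255,225:330],(420,480),interpolation=2)]))
E
```

```text
scene campos [0.43666212 0.75292645 1.11107806]
top campos [ 0.41487755 -0.02388963  1.18021012]
[268 152  30  22 527] [282.89184061 162.66223909] [[0.665, 0.034, 0.03], [0.674, -0.031, 0.03], [0.629, -0.037, 0.03], [0.62, 0.028, 0.03]]
[269 181  11  62 132] [274.25757576 211.85606061] [[0.603, 0.032, 0.03], [0.604, 0.027, 0.03], [0.46, 0.008, 0.03], [0.46, 0.012, 0.03]]
[[ 0.669  0.049  0.004]
 [ 0.678 -0.036  0.004]
 [ 0.456 -0.064  0.004]
 [ 0.447  0.019  0.004]
 [ 0.651 -0.004  0.004]]
```

View pics/c1.png

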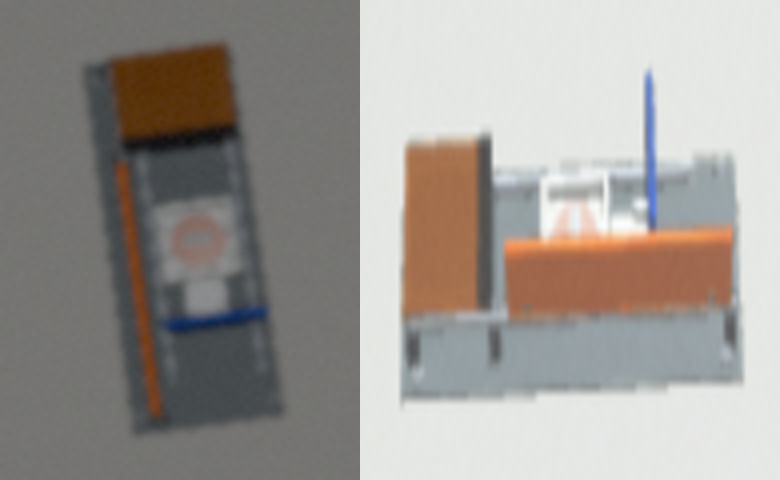

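The crops agree with the dock: the plate measures about 224 x 85 mm, yaw is about 7.6° and the origin is near (0.617, -0.012). Next I'll move above it and look with the wrist camera.

```bash
cat >> h.py <<'E'
from scipy.spatial.transform import Rotation as Ro
def delta(s,p,yaw):
    R=s["ee_rot"];c,n=np.cos(yaw),np.sin(yaw)
    T=np.array([[c,n,0],[n,-c,0],[0,0,-1.]])
    return Ro.from_matrix(R.T@T).as_rotvec().round(4),(R.T@(np.array(p)-s["tcp_pos"])*100).round(2)
E
python3 - <<'E'
from h import *
from station import sense
print(delta(sense(),[.50,-.03,.24],np.radians(7.6)))
E
```

```text
(array([ 2.000e-03,  4.000e-04, -5.396e-01]), array([47.11, 45.41, -2.74]))
```

Call:
arm_command([
  [0,0,-0.54,47.1,45.4,-2.7,0.2],
  [0,0,-0.54,47.1,45.4,-2.7,0.2],
  [0,0,-0.54,47.1,45.4,-2.7,0.2],
  [0,0,-0.54,47.1,45.4,-2.7,0.2],
  [0,0,-0.54,47.1,45.4,-2.7,0.2],
  [0,0,-0.54,47.1,45.4,-2.7,0.2],
  [0,0,-0.54,47.1,45.4,-2.7,0.2],
  [0,0,-0.54,47.1,45.4,-2.7,0.2],
])

```text
time_s: 0.77
tcp_pos: [0.376, 0.2647, 0.2263]
ee_rot: [[0.991, 0.133, -0.0], [0.133, -0.991, -0.0], [-0.0, 0.0, -1.0]]
wrist_force: [0.7, 0.6, -0.3]
gripper_width: 0.479
gripper_force: 0.0
```

```bash
python3 - <<'E'
from h import *
from station import sense
s=sense();print(s["time_s"],s["tcp_pos"],s["joints"],s["gripper_width"],delta(s,[.50,-.03,.24],np.radians(7.6)))
E
```

```text
0.7667 [0.37603498 0.264693   0.22629967] [ 5.54697119e+01  5.09280050e+00 -2.02557012e+01 -1.03017950e-02
 -6.46712717e+01  4.22020936e+01] 0.4789998078731814 (array([0.0001, 0.0004, 0.0012]), array([ 8.35, 30.86, -1.37]))
```

Call:
arm_command([
  [0,0,0,8.3,30.8,-1.4,0.2],
  [0,0,0,8.3,30.8,-1.4,0.2],
  [0,0,0,8.3,30.8,-1.4,0.2],
  [0,0,0,8.3,30.8,-1.4,0.2],
  [0,0,0,8.3,30.8,-1.4,0.2],
  [0,0,0,8.3,30.8,-1.4,0.2],
  [0,0,0,8.3,30.8,-1.4,0.2],
  [0,0,0,8.3,30.8,-1.4,0.2],
])

```text
time_s: 1.43
tcp_pos: [0.4997, -0.0305, 0.2402]
ee_rot: [[0.991, 0.131, -0.0], [0.131, -0.991, -0.0], [-0.0, 0.0, -1.0]]
wrist_force: [0.4, 1.2, -0.6]
gripper_width: 0.402
gripper_force: 0.0
```

```bash
python3 - <<'E'
from h import *
from station import sense,capture
s=sense();print(s["time_s"],s["tcp_pos"],s["joints"],s["gripper_width"])
c=capture("wrist");pickle.dump((s,c),open("w1.pkl","wb"));K,R,t=cam(c);print(c["fovy"],-R.T@t,R)
cv2.imwrite("pics/w1.png",c["pixels"])
E
```

```text
1.4333 [ 0.49967336 -0.03045194  0.24024969] [ 1.51377520e+01  8.67980806e+00 -1.39736728e+01  1.57540536e-02
 -6.73724398e+01  8.23638587e+01] 0.4018752695375603
68.98187089423094 [ 0.56471457 -0.02263145  0.41298248] [[ 0.12983003 -0.99153445  0.00189508]
 [-0.96208904 -0.1255117   0.24213939]
 [-0.23985169 -0.0332602  -0.97023962]]
```

View pics/w1.png

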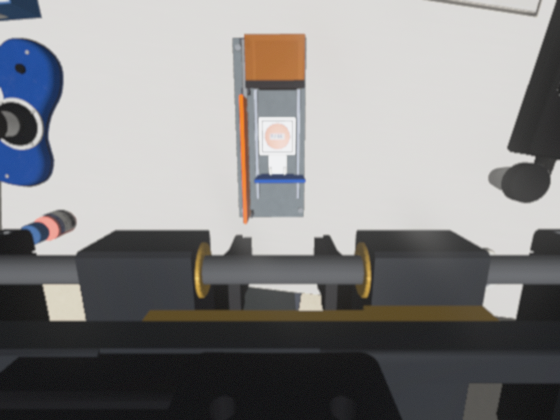

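The wrist view shows the dock at columns 234–305 and rows 36–216. The amber cover is at (275,60), the bar at (244,158), the blue plate at (280,180) and the fingertips at (240,240) and (322,240). Next I'll measure these points.

```bash
python3 - <<'E'
from h import *
s,c=pickle.load(open("w1.pkl","rb"));im=c["pixels"];hsv=cv2.cvtColor(im,cv2.COLOR_BGR2HSV)
def rect(m,mn=60):
    m=m.copy();m[:,:200]=0;m[:,340:]=0;m[225:]=0
    k,l,st,ce=cv2.connectedComponentsWithStats(m);o=[]
    for i in range(1,k):
        if st[i,4]>mn:o.append((st[i],cv2.boxPoints(cv2.minAreaRect(np.argwhere(l==i)[:,::-1].astype(np.float32)))))
    return o
def show(n,m,z):
    for st,b in rect(m):
        P=onplane(c,b,z)
        print(n,st,b.round(1).tolist());print(P[:,:2].round(4).tolist(),np.linalg.norm(np.diff(P,axis=0),axis=1).round(4),P.mean(0)[:2].round(4))
white=cv2.inRange(hsv,(0,0,185),(180,40,255))
plate=cv2.morphologyEx(255-white,cv2.MORPH_CLOSE,np.ones((3,3)))
fill=np.zeros_like(plate);p=plate.copy();p[225:]=0
cs=[q for q in cv2.findContours(p,0,2)[0] if 3000<cv2.contourArea(q) and 200<q[:,0,0].min()<340 and q[:,0,0].max()<340]
for q in cs:cv2.drawContours(fill,[q],-1,255,-1)
show("dock",fill,.004)
show("orange",cv2.inRange(hsv,(3,150,90),(20,255,255)),.064)
show("cover(z27)",cv2.inRange(hsv,(3,120,60),(20,255,255)),.027)
show("blue",cv2.inRange(hsv,(105,120,40),(130,255,255)),.058)
print(hsv[125,236:310:3].tolist())
# fingertips at tip z
print(proj(c,[s["tcp_pos"]+[0,0,-.019]]))
E
```

```text
dock [  232    34    75   191 12823] [[232.0, 34.0], [306.0, 34.0], [306.0, 224.0], [232.0, 224.0]]
[[0.6726, 0.052], [0.6842, -0.0365], [0.4479, -0.0719], [0.4345, 0.0304]] [0.0892 0.2389 0.1032] [ 0.5598 -0.0065]
orange [ 245   36   58   44 2393] [[245.0, 36.0], [302.0, 36.0], [302.0, 79.0], [245.0, 79.0]]
[[0.6566, 0.0276], [0.6643, -0.0306], [0.6235, -0.0366], [0.6156, 0.0235]] [0.0587 0.0413 0.0606] [ 0.64  -0.004]
orange [239  95   8 127 561] [[238.8000030517578, 95.0], [243.89999389648438, 94.9000015258789], [248.39999389648438, 220.89999389648438], [243.3000030517578, 221.10000610351562]]
[[0.5987, 0.0285], [0.5996, 0.0231], [0.46, 0.0038], [0.459, 0.0097]] [0.0055 0.1409 0.0061] [0.5293 0.0163]
cover(z27) [ 245   35   59   46 2634] [[245.0, 35.0], [303.0, 35.0], [303.0, 80.0], [245.0, 80.0]]
[[0.6674, 0.033], [0.676, -0.0325], [0.6288, -0.0394], [0.6199, 0.0282]] [0.066  0.0478 0.0682] [ 0.648  -0.0027]
cover(z27) [239  94   9 129 774] [[238.3000030517578, 94.0999984741211], [245.1999969482422, 93.80000305175781], [250.0, 221.8000030517578], [243.10000610351562, 222.10000610351562]]
[[0.6033, 0.0345], [0.6047, 0.0264], [0.4479, 0.0042], [0.4464, 0.0132]] [0.0082 0.1583 0.0091] [0.5256 0.0196]
blue [255 178  50   5 236] [[255.0, 178.0], [304.0, 178.0], [304.0, 182.0], [255.0, 182.0]]
[[0.5109, 0.0019], [0.5184, -0.0548], [0.5137, -0.0555], [0.5063, 0.0014]] [0.0572 0.0047 0.0573] [ 0.5123 -0.0268]
[[99, 11, 157], [5, 76, 187], [14, 205, 241], [9, 147, 132], [173, 8, 126], [101, 19, 150], [105, 19, 162], [108, 13, 192], [120, 1, 240], [105, 2, 238], [120, 1, 242], [0, 6, 237], [9, 38, 236], [9, 44, 237], [9, 43, 238], [9, 43, 236], [5, 14, 234], [90, 1, 241], [120, 1, 241], [120, 1, 235], [107, 10, 174], [108, 16, 204], [103, 20, 153], [15, 3, 189], [20, 3, 220]]
[[280.80816903 235.92157176]]
```

```bash
cat >> h.py <<'E'
Y=np.radians(7.7);U=np.array([[np.cos(Y),-np.sin(Y)],[np.sin(Y),np.cos(Y)]]);O=np.array([.6175,-.0095])
def todock(p):return np.r_[U.T@(np.array(p)[:2]-O),p[2]]*1000
def world(d):d=np.array(d)/1000;return np.r_[O+U@d[:2],d[2]]
def st(tgt=None):
    from station import sense
    s=sense();print("t",s["time_s"],"dock",todock(s["tcp_pos"]).round(1),"F dock",(U.T@s["wrist_force"][:2]).round(1),s["wrist_force"][2].round(1),"w",round(s["gripper_width"],3))
    if tgt is not None:print(delta(s,world(tgt),Y))
E
python3 -c "
from h import *
st([-130,-5,56])"
```

```text
t 1.4833 dock [-118.6   -7.4  240.2] F dock [ 1.4 -2.6] 0.9 w 0.399
(array([ 0.0018,  0.0004, -0.006 ]), array([-1.13, -0.27, 18.42]))
```

Call:
arm_command([
  [0,0,-0.006,-1.1,-0.25,4,0.2],
  [0,0,-0.006,-1.1,-0.25,8,0.2],
  [0,0,-0.006,-1.1,-0.25,11,0.2],
  [0,0,-0.006,-1.1,-0.25,13,0.2],
  [0,0,-0.006,-1.1,-0.25,15,0.2],
  [0,0,-0.006,-1.1,-0.25,17,0.2],
  [0,0,-0.006,-1.1,-0.25,18.3,0.2],
  [0,0,-0.006,-1.1,-0.25,18.3,0.2],
])

```text
time_s: 2.15
tcp_pos: [0.4853, -0.0269, 0.0544]
ee_rot: [[0.99, 0.138, -0.007], [0.138, -0.99, -0.001], [-0.007, 0.0, -1.0]]
wrist_force: [0.4, -0.1, -0.4]
gripper_width: 0.4
gripper_force: 0.0
```

```bash
python3 - <<'E'
from h import *
from station import capture
st([-130,-5,56])
c=capture("wrist");d=capture("scene")
cv2.imwrite("pics/w2.png",np.hstack([c["pixels"][0:400,150:410],cv2.resize(d["pixels"][185:265,220:340],(600,400),interpolation=2)[:,:500]]))
st([-130,-5,56])
E
```

```text
t 2.15 dock [-133.3    0.5   54.4] F dock [ 0.4 -0.1] -0.4 w 0.4
(array([0.0004, 0.0073, 0.0041]), array([ 0.33,  0.55, -0.16]))
t 2.25 dock [-130.8    0.6   57.2] F dock [ 0.1 -0. ] 0.2 w 0.398
(array([0.0004, 0.0011, 0.0051]), array([0.07, 0.56, 0.12]))
```

View pics/w2.png

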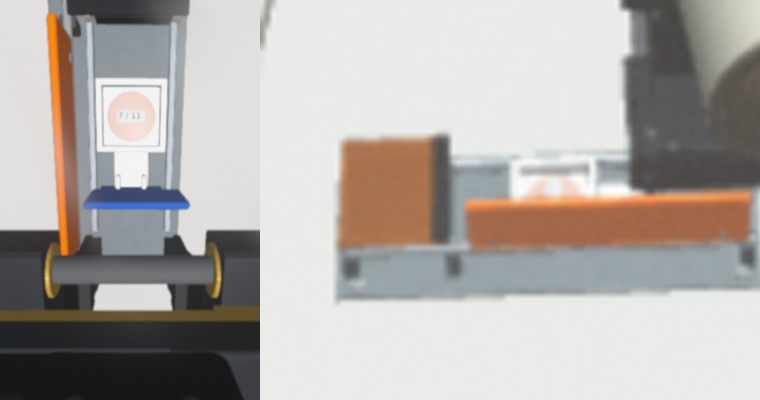

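The wrist view shows both fingertips behind the blue plate at rows 190–205, with the left one just inside the bar's near end (65,250). Nothing is touching. Next I'll push the bar outward gently.

Call:
arm_command([
  [0,0,0,0,-0.3,0.1,0.2],
  [0,0,0,0,-0.6,0.1,0.2],
  [0,0,0,0,-0.9,0.1,0.2],
  [0,0,0,0,-1.2,0.1,0.2],
  [0,0,0,0,-1.5,0.1,0.2],
  [0,0,0,0,-1.8,0.1,0.2],
  [0,0,0,0,-2.0,0.1,0.2],
  [0,0,0,0,-2.0,0.1,0.2],
])

```text
time_s: 2.92
tcp_pos: [0.4852, -0.0062, 0.0565]
ee_rot: [[0.99, 0.139, 0.0], [0.139, -0.99, 0.0], [0.0, -0.0, -1.0]]
wrist_force: [0.5, 0.5, 0.1]
gripper_width: 0.399
gripper_force: 0.0
```

```bash
python3 - <<'E'
from h import *
from station import capture
st()
c=capture("wrist");d=capture("scene")
cv2.imwrite("pics/w3.png",np.hstack([c["pixels"][0:400,150:410],cv2.resize(d["pixels"][185:265,220:340],(600,400),interpolation=2)[:,:500]]))
st()
E
```

```text
t 2.9167 dock [-130.7   21.    56.5] F dock [0.6 0.5] 0.1 w 0.399
t 3.0167 dock [-130.8   20.7   56.4] F dock [-0.2 -0.5] -0.0 w 0.395
```

View pics/w3.png

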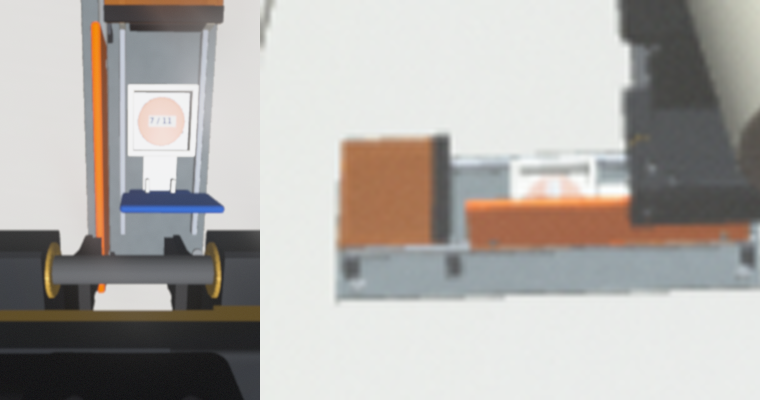

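The wrist view now shows the bar at column 100 with the flap still down, and there is no force reading. The finger may not have met the bar, so I'll project the known geometry into the image to check.

```bash
python3 - <<'E'
from h import *
from station import capture,sense
s=sense();c=capture("wrist");im=c["pixels"];o=(150,200);k=3
v=cv2.resize(im[200:360,150:410],None,fx=k,fy=k,interpolation=2)
v=cv2.convertScaleAbs(v,alpha=1.6,beta=30)
def dr(P,col):
    q=((proj(c,P)-o)*k+1).astype(int);cv2.polylines(v,[q.reshape(-1,1,2)],False,col,1)
for y in(35.5,40.5):
    dr([world([-158,y,64]),world([-60,y,64])],(0,255,0))
dr([world([-158,35.5,24]),world([-60,35.5,24])],(255,255,0))
T=todock(s["tcp_pos"])
for sg in(1,-1):
    for z in(-19,):
        Q=[T+[a,sg*b,z] for a,b in((-9.5,17.4),(9.5,17.4),(9.5,32.4),(-9.5,32.4),(-9.5,17.4))]
        dr([world(q) for q in Q],(255,0,255))
cv2.imwrite("pics/w4.png",v);print(T)
E
```

```text
[-130.75156138   20.71362649   56.40135571]
```

View pics/w4.png

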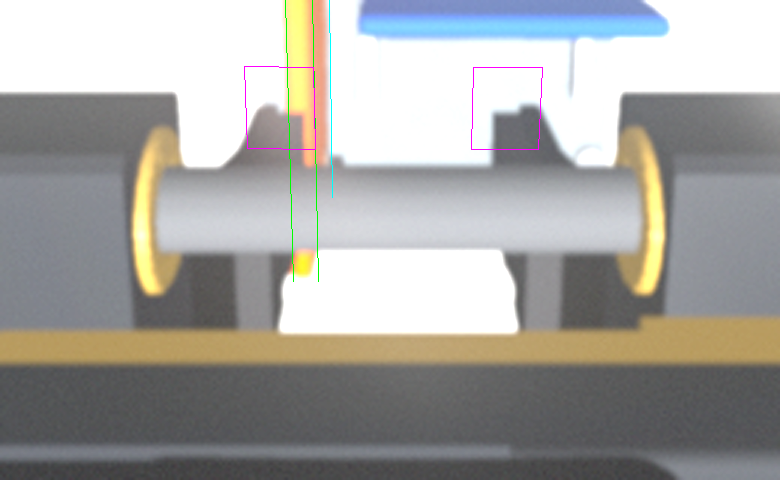

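The finger covers the bar's top edge, so the tips must be above the bar. They are higher than TCP − 19 mm. I'll solve for the true tip height from the pad corners visible at crop (303,112) and (493,112).

```bash
python3 - <<'E'
from h import *
from station import capture,sense,tip_reach
s=sense();c=capture("wrist");T=todock(s["tcp_pos"]);K,R,t=cam(c);print(T,tip_reach,s["gripper_width"],"cam rel tcp dock",todock(-R.T@t)-T)
for z in(-30,-19,-10,0,10,20):
    print(z,((proj(c,[world(T+[9.5,17.4,z]),world(T+[9.5,-17.4,z])])-(150,200))*3+1).round(0).tolist())
d=capture("scene");print("scene",[ (z,proj(d,[world(T+[0,32,z]),world(T+[9.5,32,z]),world(T+[-9.5,32,z])]).round(1).tolist()) for z in(-19,0,10,32)])
g=d["pixels"][185:270,300:400]
cv2.imwrite("pics/s5.png",cv2.convertScaleAbs(cv2.resize(g,None,fx=7,fy=7,interpolation=2),alpha=1.6,beta=20))
E
```

```text
[-130.76428686   20.60680426   56.37911301] 0.019 0.4010078326012738 cam rel tcp dock [ 65.47037918  -0.4762193  172.76823495]
-30 [[318.0, 54.0], [470.0, 54.0]]
-19 [[314.0, 67.0], [473.0, 68.0]]
-10 [[310.0, 79.0], [477.0, 80.0]]
0 [[305.0, 94.0], [481.0, 95.0]]
10 [[300.0, 111.0], [486.0, 111.0]]
20 [[294.0, 129.0], [491.0, 130.0]]
scene [(-19, [[307.4, 234.3], [303.7, 234.4], [311.1, 234.2]]), (0, [[307.5, 230.1], [303.8, 230.2], [311.3, 230.0]]), (10, [[307.6, 227.8], [303.8, 227.9], [311.3, 227.7]]), (32, [[307.7, 222.8], [303.9, 222.9], [311.5, 222.7]])]
```

View pics/s5.png

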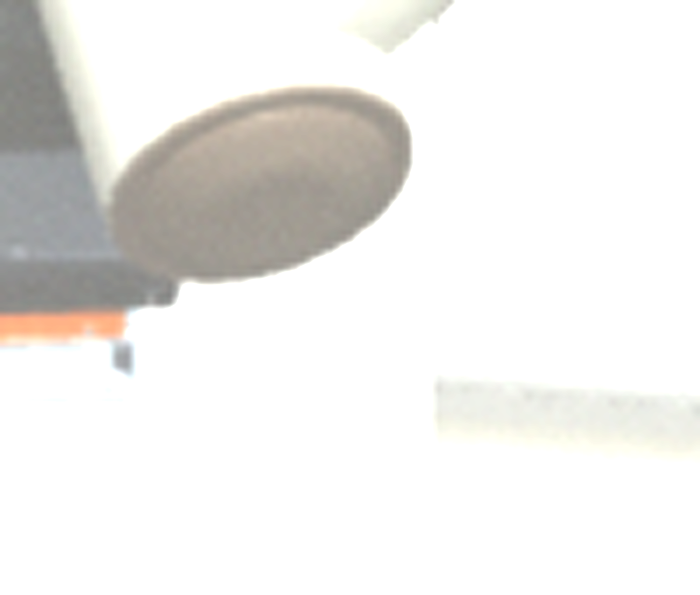

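The scene view (arm casing over the bar at crop (60,320)) is uninformative. The wrist projection puts the visible tips about 10 mm above the TCP, at z≈66 and just over the bar. That agrees with the missing contact. I'll back off inward, then lower under guard.

Call:
arm_command([
  [0,0,0,0,1.0,0,0.2],
  [0,0,0,0,2.0,0,0.2],
  [0,0,0,0,2.4,0,0.2],
  [0,0,0,0,2.4,0.5,0.2],
  [0,0,0,0,2.4,1.0,0.2],
  [0,0,0,0,2.4,1.5,0.2],
  [0,0,0,0,2.4,2.0,0.2],
  [0,0,0,0,2.4,2.0,0.2],
])

```text
time_s: 3.83
tcp_pos: [0.4875, -0.0304, 0.035]
ee_rot: [[0.99, 0.139, -0.003], [0.139, -0.99, -0.001], [-0.003, 0.0, -1.0]]
wrist_force: [-0.1, 0.2, 0.1]
gripper_width: 0.405
gripper_force: 0.0
```

```bash
python3 -c "
from h import *
st()"
```

```text
t 3.8333 dock [-131.6   -3.3   35. ] F dock [-0.   0.2] 0.1 w 0.405
```

Call:
arm_command([
  [0,0,0,0,-0.2,0,0.2],
  [0,0,0,0,-0.4,0,0.2],
  [0,0,0,0,-0.6,0,0.2],
  [0,0,0,0,-0.8,0,0.2],
  [0,0,0,0,-1.0,0,0.2],
  [0,0,0,0,-1.2,0,0.2],
  [0,0,0,0,-1.2,0,0.2],
])

```text
time_s: 4.42
tcp_pos: [0.4869, -0.0181, 0.0366]
ee_rot: [[0.99, 0.139, 0.0], [0.139, -0.99, 0.0], [0.0, -0.0, -1.0]]
wrist_force: [0.8, 0.5, 0.2]
gripper_width: 0.404
gripper_force: 0.0
```

```bash
cat >> h.py <<'E'
def flap():
    from station import capture
    c=capture("wrist");hsv=cv2.cvtColor(c["pixels"],cv2.COLOR_BGR2HSV);m=cv2.inRange(hsv,(3,130,70),(22,255,255))
    m[:,:150]=0;m[:,400:]=0;m[240:]=0
    k,l,s,ce=cv2.connectedComponentsWithStats(m)
    for i in range(1,k):
        if s[i,4]>80:print("orange",s[i])
    b=cv2.inRange(hsv,(105,120,40),(130,255,255));b[:,:200]=0;b[:,380:]=0
    q=np.argwhere(b)[:,::-1]
    if len(q):
        e=[[x,q[q[:,0]==x,1].min()] for x in(int(np.percentile(q[:,0],20)),int(np.percentile(q[:,0],80)))]
        P=[todock(p).round(1).tolist() for p in onplane(c,e,.058)];print("plate top front edge",e,P)
E
python3 -c "
from h import *
st();flap();st()"
```

```text
t 4.4167 dock [-130.6    9.    36.6] F dock [0.9 0.4] 0.2 w 0.404
orange [ 207    5   28  235 3906]
plate top front edge [[272, np.int64(212)], [335, np.int64(213)]] [[-103.9, 13.4, 58.0], [-104.3, -18.8, 58.0]]
t 4.4667 dock [-130.6    8.9   36.5] F dock [ 0.3 -0.4] -1.0 w 0.401
```

Call:
arm_command([
  [0,0,0,0,-0.2,0.2,0.2],
  [0,0,0,0,-0.4,0.2,0.2],
  [0,0,0,0,-0.6,0.2,0.2],
  [0,0,0,0,-0.8,0.2,0.2],
  [0,0,0,0,-0.8,0.2,0.2],
])

```text
time_s: 4.88
tcp_pos: [0.4858, -0.0104, 0.0343]
ee_rot: [[0.99, 0.139, 0.0], [0.139, -0.99, -0.0], [-0.0, 0.0, -1.0]]
wrist_force: [2.0, -2.4, -0.6]
gripper_width: 0.402
gripper_force: 1.0
```

```bash
cat >> h.py <<'E'
def bar():
    from station import capture
    c=capture("wrist");hsv=cv2.cvtColor(c["pixels"],cv2.COLOR_BGR2HSV);m=cv2.inRange(hsv,(3,130,60),(25,255,255));m[:,330:]=0
    for r in(40,80,120,160,200,225):
        q=np.where(m[r,150:300])[0]+150
        if len(q):print(r,q.min(),q.max(),"V",hsv[r,q[::max(1,len(q)//8)],2].tolist(),"y@64",[todock(p).round(1).tolist()[:2] for p in onplane(c,[[q.min(),r],[q.max()+1,r]],.064)])
E
python3 -c "
from h import *
st();bar();st()"
```

```text
t 4.8833 dock [-130.7   16.7   34.3] F dock [ 1.7 -2.7] -0.6 w 0.402
40 204 242 V [232, 244, 234, 174, 174, 173, 174, 172, 171, 171] y@64 [[-26.8, 49.4], [-26.7, 32.9]]
80 206 243 V [231, 244, 231, 175, 176, 174, 174, 173, 173, 171] y@64 [[-42.6, 49.4], [-42.5, 32.9]]
120 209 244 V [238, 244, 203, 175, 176, 175, 174, 173, 172] y@64 [[-59.3, 49.0], [-59.3, 32.8]]
160 211 245 V [235, 242, 201, 183, 180, 178, 176, 173, 172] y@64 [[-77.1, 49.1], [-77.1, 32.8]]
200 213 245 V [236, 242, 194, 183, 182, 180, 177, 174, 171] y@64 [[-96.1, 49.1], [-96.0, 33.3]]
225 214 246 V [235, 243, 191, 175, 174, 174, 172, 170, 169] y@64 [[-108.6, 49.2], [-108.5, 33.1]]
t 4.9333 dock [-130.7   16.7   34.3] F dock [ 0.1 -2. ] -0.6 w 0.405
```

Contact: the bar has leaned to about 0.2 rad at 2.5 N. I'll widen the hand a little so the pushing finger stays near the plate's middle, lower 4 mm, and continue outward.

Call:
arm_command([
  [0,0,0,0,0,0.2,0.1],
  [0,0,0,0,0,0.4,0.0],
  [0,0,0,0,0,0.4,-0.1],
  [0,0,0,0,0,0.4,-0.15],
  [0,0,0,0,-0.2,0.4,-0.15],
  [0,0,0,0,-0.4,0.4,-0.15],
  [0,0,0,0,-0.5,0.4,-0.15],
  [0,0,0,0,-0.5,0.4,-0.15],
])

```text
time_s: 5.6
tcp_pos: [0.4846, -0.0055, 0.0303]
ee_rot: [[0.99, 0.139, -0.001], [0.139, -0.99, -0.0], [-0.001, 0.0, -1.0]]
wrist_force: [-0.4, -2.7, 0.6]
gripper_width: 0.575
gripper_force: 1.2
```

```bash
python3 -c "
from h import *
st();bar();flap();st()"
```

```text
t 5.6 dock [-131.2   21.8   30.3] F dock [-0.7 -2.7] 0.6 w 0.575
40 177 248 V [230, 236, 235, 236, 235, 235, 235, 235] y@64 [[-28.4, 64.6], [-28.3, 35.0]]
80 180 249 V [234, 236, 236, 236, 236, 236, 236, 235, 235] y@64 [[-43.8, 64.6], [-43.6, 34.9]]
120 183 250 V [237, 236, 236, 236, 236, 236, 236, 235, 235] y@64 [[-60.0, 64.5], [-59.9, 34.8]]
160 186 250 V [238, 236, 236, 236, 236, 235, 236, 235, 228] y@64 [[-77.3, 64.4], [-77.2, 35.2]]
200 189 251 V [239, 236, 236, 236, 235, 234, 234, 234, 233] y@64 [[-95.7, 64.4], [-95.6, 35.1]]
225 190 252 V [232, 236, 236, 236, 235, 233, 233, 232, 231] y@64 [[-107.8, 64.7], [-107.7, 34.9]]
orange [  175     9    78   231 14754]
plate top front edge [[297, np.int64(215)], [355, np.int64(208)]] [[-104.3, 13.7, 58.0], [-100.7, -14.6, 58.0]]
t 5.7 dock [-131.1   21.7   30.3] F dock [-0.7 -2. ] -0.0 w 0.571
```

The bar is held at about 0.8 rad with 2–3 N. I'll add a little more and start advancing along the tray.

Call:
arm_command([
  [0,0,0,0.4,-0.2,0,-0.15],
  [0,0,0,0.8,-0.2,0,-0.15],
  [0,0,0,1.1,-0.2,0,-0.15],
  [0,0,0,1.4,-0.2,0,-0.15],
  [0,0,0,1.7,-0.2,0,-0.15],
  [0,0,0,2.0,-0.2,0,-0.15],
  [0,0,0,2.3,-0.2,0,-0.15],
  [0,0,0,2.6,-0.2,0,-0.15],
])

```text
time_s: 6.37
tcp_pos: [0.5073, -0.0012, 0.03]
ee_rot: [[0.991, 0.137, -0.008], [0.137, -0.991, -0.002], [-0.008, 0.001, -1.0]]
wrist_force: [-7.3, -4.5, 6.3]
gripper_width: 0.577
gripper_force: 4.2
```

```bash
python3 - <<'E'
from h import *
from station import capture
st();flap();bar();st()
c=capture("wrist");cv2.imwrite("pics/w6.png",c["pixels"])
E
```

```text
t 6.3667 dock [-108.1   23.    30. ] F dock [-7.8 -3.5] 6.3 w 0.577
orange [ 247    0   72   31 1172]
orange [  179    67    75   173 11215]
plate top front edge [[307, np.int64(230)], [359, np.int64(219)]] [[-88.7, 9.9, 58.0], [-83.0, -15.5, 58.0]]
80 181 250 V [239, 239, 240, 239, 239, 239, 239, 238, 236] y@64 [[-19.3, 65.1], [-19.2, 35.7]]
120 184 251 V [240, 240, 239, 240, 240, 239, 239, 239, 239] y@64 [[-35.5, 65.1], [-35.4, 35.6]]
160 186 252 V [235, 240, 240, 240, 240, 239, 239, 239, 239] y@64 [[-52.7, 65.5], [-52.6, 35.5]]
200 189 253 V [237, 240, 239, 239, 239, 238, 238, 238, 229] y@64 [[-71.1, 65.5], [-71.0, 35.4]]
225 191 253 V [238, 239, 239, 239, 239, 238, 237, 237, 236] y@64 [[-83.2, 65.5], [-83.1, 35.7]]
t 6.4667 dock [-106.4   23.3   30. ] F dock [-4.5 -2.2] 3.0 w 0.574
```

View pics/w6.png

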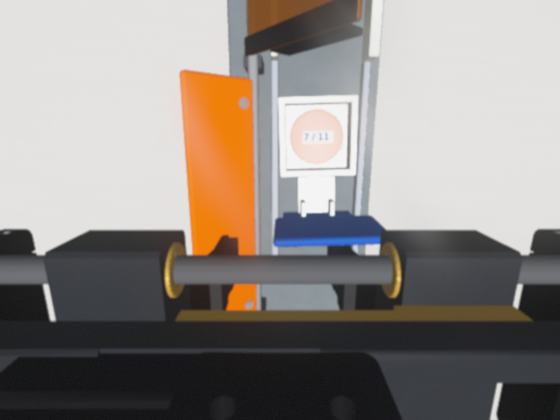

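The wrist view shows the flap lifted (lip at rows 5–50), the bar leaning at (220,180) and the finger against the blue plate (325,230), with the carrier ahead at (317,137). I'll keep going.

Call:
arm_command([
  [0,0,0,0.35,0,0,-0.15],
  [0,0,0,0.7,0,0,-0.15],
  [0,0,0,1.05,0,0,-0.15],
  [0,0,0,1.4,0,0,-0.15],
  [0,0,0,1.75,0,0,-0.15],
  [0,0,0,2.1,0,0,-0.15],
  [0,0,0,2.45,0,0,-0.15],
  [0,0,0,2.8,0,0,-0.15],
])

```text
time_s: 7.18
tcp_pos: [0.536, 0.003, 0.0299]
ee_rot: [[0.99, 0.138, -0.006], [0.138, -0.99, -0.001], [-0.006, 0.001, -1.0]]
wrist_force: [-5.4, -3.8, 4.5]
gripper_width: 0.575
gripper_force: 3.3
```

```bash
cat >> h.py <<'E'
def blue():
    from station import capture
    c=capture("wrist");hsv=cv2.cvtColor(c["pixels"],cv2.COLOR_BGR2HSV)
    b=cv2.inRange(hsv,(105,120,40),(130,255,255));b[:,:270]=0;b[:,400:]=0
    for x in(300,325,350,370):
        q=np.where(b[:,x])[0]
        if len(q):print("blue col",x,q.min(),q.max(),[todock(p).round(1).tolist()[:2] for p in onplane(c,[[x,q.max()+1]],.058)])
    w=cv2.inRange(hsv,(0,0,200),(180,45,255));w[:,:260]=0;w[:,400:]=0
    q=np.argwhere(cv2.inRange(hsv,(3,60,150),(15,140,255))[:,270:390])
    if len(q)>50:print("dish",q.mean(0)[::-1]+[270,0],todock(onplane(c,q.mean(0)[::-1]+[270,0],.016)[0]))
E
python3 -c "
from h import *
st();bar();blue();st()"
```

```text
t 7.1833 dock [-79.1  23.3  29.9] F dock [-5.8 -3.1] 4.5 w 0.575
40 249 299 V [136, 134, 132, 132, 139, 131, 131, 130, 131] y@64 [[23.8, 36.3], [23.8, 15.5]]
80 250 299 V [137, 134, 132, 133, 141, 133, 132, 133, 133] y@64 [[8.5, 36.3], [8.6, 15.2]]
160 187 253 V [243, 242, 242, 242, 242, 242, 242, 230] y@64 [[-24.9, 65.3], [-24.9, 35.3]]
200 189 253 V [238, 242, 242, 242, 242, 242, 242, 241, 237] y@64 [[-43.3, 65.7], [-43.2, 35.6]]
225 191 254 V [240, 242, 242, 242, 242, 241, 241, 240] y@64 [[-55.4, 65.6], [-55.3, 35.4]]
blue col 300 230 245 [[-66.9, 13.7]]
blue col 325 221 244 [[-66.4, 1.1]]
blue col 350 216 245 [[-66.9, -11.5]]
blue col 370 224 243 [[-65.8, -21.5]]
dish [351.93873704  46.96983977] [ 34.51100722 -15.83692191  16.        ]
t 7.2833 dock [-77.6  23.6  29.9] F dock [-4.5 -3.1] 1.9 w 0.577
```

Call:
arm_command([
  [0,0,0,0.35,0,0,-0.15],
  [0,0,0,0.7,0,0,-0.15],
  [0,0,0,1.05,0,0,-0.15],
  [0,0,0,1.4,0,0,-0.15],
  [0,0,0,1.75,0,0,-0.15],
  [0,0,0,2.1,0,0,-0.15],
  [0,0,0,2.45,0,0,-0.15],
  [0,0,0,2.8,0,0,-0.15],
])

```text
time_s: 7.95
tcp_pos: [0.5664, 0.0079, 0.0303]
ee_rot: [[0.99, 0.139, 0.0], [0.139, -0.99, 0.0], [0.0, -0.0, -1.0]]
wrist_force: [-2.7, -1.9, 1.1]
gripper_width: 0.575
gripper_force: 1.8
```

```bash
python3 -c "
from h import *
st();bar();blue();st()"
```

```text
t 7.95 dock [-48.3  24.1  30.3] F dock [-2.9 -1.5] 1.1 w 0.575
80 252 299 V [135, 135, 130, 133, 140, 134, 134, 134] y@64 [[39.2, 36.3], [39.3, 16.0]]
120 253 299 V [135, 135, 133, 134, 138, 138, 142, 141, 141, 160] y@64 [[22.9, 36.2], [23.0, 15.7]]
200 191 255 V [239, 243, 242, 242, 241, 241, 241, 242, 226] y@64 [[-12.9, 65.7], [-12.8, 35.5]]
225 193 255 V [241, 243, 242, 243, 242, 242, 241, 241, 240] y@64 [[-25.0, 65.6], [-24.9, 35.7]]
blue col 300 218 244 [[-36.3, 14.3]]
blue col 325 215 244 [[-36.3, 1.7]]
blue col 350 216 244 [[-36.2, -11.0]]
blue col 370 219 242 [[-35.1, -21.0]]
dish [341.38644305  78.56324249] [ 48.80046348 -10.23298407  16.        ]
t 8.05 dock [-47.4  24.1  30.5] F dock [-1.7 -2.3] 1.2 w 0.572
```

Call:
arm_command([
  [0,0,0,0.15,0,0,-0.15],
  [0,0,0,0.3,0,0,-0.15],
  [0,0,0,0.45,0,0,-0.15],
  [0,0,0,0.6,0,0,-0.15],
  [0,0,0,0.7,0,0,-0.15],
  [0,0,0,0.8,0,0,-0.15],
  [0,0,0,0.8,0,0,-0.15],
])

```text
time_s: 8.63
tcp_pos: [0.5729, 0.0085, 0.0305]
ee_rot: [[0.99, 0.138, -0.002], [0.138, -0.99, -0.001], [-0.002, 0.0, -1.0]]
wrist_force: [-5.8, -2.1, 3.4]
gripper_width: 0.576
gripper_force: 2.8
```

Call:
arm_command([
  [0,0,0,0.07,0,0,-0.15],
  [0,0,0,0.14,0,0,-0.15],
  [0,0,0,0.2,0,0,-0.15],
  [0,0,0,0.2,0,0,-0.15],
])

```text
time_s: 8.97
tcp_pos: [0.5748, 0.0087, 0.0305]
ee_rot: [[0.99, 0.138, -0.002], [0.138, -0.99, -0.001], [-0.002, 0.0, -1.0]]
wrist_force: [-4.7, -2.9, 3.4]
gripper_width: 0.574
gripper_force: 2.8
```

```bash
python3 -c "
from h import *
st();blue();st()"
```

```text
t 8.9667 dock [-39.8  23.8  30.5] F dock [-5.  -2.2] 3.4 w 0.574
blue col 300 217 244 [[-28.7, 13.9]]
blue col 325 214 244 [[-28.7, 1.3]]
blue col 350 215 244 [[-28.6, -11.3]]
blue col 370 219 242 [[-27.5, -21.3]]
dish [342.77820451  85.70907345] [ 52.43629848 -11.58680905  16.        ]
t 9.0167 dock [-39.9  23.7  30.5] F dock [-4.5 -1.7] 4.1 w 0.575
```

Not at the stop yet: still sliding friction of about 4–5 N and roughly 3–4 mm to go. I'll use finer steps.

Call:
arm_command([
  [0,0,0,0.07,0,0,-0.15],
  [0,0,0,0.14,0,0,-0.15],
  [0,0,0,0.2,0,0,-0.15],
  [0,0,0,0.2,0,0,-0.15],
])

```text
time_s: 9.35
tcp_pos: [0.5768, 0.009, 0.0305]
ee_rot: [[0.99, 0.138, -0.002], [0.138, -0.99, -0.001], [-0.002, 0.0, -1.0]]
wrist_force: [-4.3, -3.7, 4.0]
gripper_width: 0.573
gripper_force: 2.8
```

Call:
arm_command([
  [0,0,0,0.06,0,0,-0.15],
  [0,0,0,0.12,0,0,-0.15],
  [0,0,0,0.12,0,0,-0.15],
])

```text
time_s: 9.6
tcp_pos: [0.578, 0.0091, 0.0305]
ee_rot: [[0.99, 0.138, -0.002], [0.138, -0.99, -0.001], [-0.002, 0.0, -1.0]]
wrist_force: [-4.4, -2.4, 3.3]
gripper_width: 0.57
gripper_force: 2.8
```

```bash
python3 -c "
from h import *
st();blue();st()"
```

```text
t 9.6 dock [-36.7  23.7  30.5] F dock [-4.7 -1.8] 3.3 w 0.57
blue col 300 217 244 [[-25.5, 13.9]]
blue col 325 214 244 [[-25.5, 1.3]]
blue col 350 215 244 [[-25.4, -11.3]]
blue col 370 218 242 [[-24.4, -21.3]]
dish [342.70744681  92.38297872] [ 52.03801186 -11.71903715  16.        ]
t 9.65 dock [-36.7  23.8  30.5] F dock [-4.7 -2. ] 4.8 w 0.58
```

Call:
arm_command([
  [0,0,0,0.06,0,0,-0.15],
  [0,0,0,0.12,0,0,-0.15],
  [0,0,0,0.12,0,0,-0.15],
])

```text
time_s: 9.9
tcp_pos: [0.5784, 0.0092, 0.0305]
ee_rot: [[0.99, 0.138, -0.004], [0.138, -0.99, -0.001], [-0.004, 0.0, -1.0]]
wrist_force: [-6.6, -2.9, 5.3]
gripper_width: 0.576
gripper_force: 3.7
```

Call:
arm_command([
  [0,0,0,0.05,0,0,-0.15],
  [0,0,0,0.08,0,0,-0.15],
  [0,0,0,0.08,0,0,-0.15],
])

```text
time_s: 10.15
tcp_pos: [0.5783, 0.0092, 0.0305]
ee_rot: [[0.99, 0.138, -0.006], [0.138, -0.99, -0.001], [-0.006, 0.0, -1.0]]
wrist_force: [-7.4, -2.3, 6.2]
gripper_width: 0.576
gripper_force: 4.4
```

Call:
arm_command([
  [0,0,0,0.08,0,0,-0.15],
  [0,0,0,0.15,0,0,-0.15],
  [0,0,0,0.15,0,0,-0.15],
  [0,0,0,0.15,0,0,-0.15],
])

```text
time_s: 10.48
tcp_pos: [0.5784, 0.0091, 0.0305]
ee_rot: [[0.991, 0.137, -0.008], [0.137, -0.991, -0.002], [-0.009, 0.0, -1.0]]
wrist_force: [-11.3, -2.3, 9.9]
gripper_width: 0.573
gripper_force: 5.8
```

```bash
python3 -c "
from h import *
st();blue();st()"
```

```text
t 10.4833 dock [-36.2  23.7  30.5] F dock [-11.5  -0.8] 9.9 w 0.573
blue col 300 217 245 [[-25.5, 13.9]]
blue col 325 214 244 [[-24.9, 1.3]]
blue col 350 215 245 [[-25.4, -11.4]]
blue col 370 218 243 [[-24.3, -21.4]]
dish [342.77632297  93.61702128] [ 51.56748123 -11.86952764  16.        ]
t 10.5333 dock [-36.3  23.7  30.5] F dock [-11.2  -0.1] 10.7 w 0.574
```

The rear of the plate sits at x≈-25 and the force rises with no travel, so the carrier is home. I'll back off, then ease the bar shut.

Call:
arm_command([
  [0,0,0,-0.3,0,0,-0.15],
  [0,0,0,-0.6,0,0,-0.15],
  [0,0,0,-0.9,0,0,-0.15],
  [0,0,0,-1.2,0,0,-0.15],
  [0,0,0,-1.5,0.2,0,-0.15],
  [0,0,0,-1.5,0.5,0,-0.15],
  [0,0,0,-1.5,0.8,0,-0.15],
  [0,0,0,-1.5,1.1,0,-0.15],
])

```text
time_s: 11.2
tcp_pos: [0.5692, -0.0032, 0.0306]
ee_rot: [[0.99, 0.139, -0.0], [0.139, -0.99, -0.0], [-0.0, 0.0, -1.0]]
wrist_force: [0.9, -0.4, 2.5]
gripper_width: 0.575
gripper_force: 1.3
```

Call:
arm_command([
  [0,0,0,0,0.3,0,-0.15],
  [0,0,0,0,0.6,0,-0.15],
  [0,0,0,0,0.9,0,-0.15],
  [0,0,0,0,1.2,0,-0.15],
  [0,0,0,0,1.5,0,-0.15],
  [0,0,0,0,1.5,0,0.1],
  [0,0,0,0,1.5,0,0.1],
])

```text
time_s: 11.78
tcp_pos: [0.5709, -0.0178, 0.03]
ee_rot: [[0.99, 0.138, -0.001], [0.138, -0.99, 0.0], [-0.001, -0.0, -1.0]]
wrist_force: [-0.2, 0.1, -0.1]
gripper_width: 0.496
gripper_force: 0.0
```

```bash
python3 -c "
from h import *
st();bar();blue();st()"
```

```text
t 11.7833 dock [-47.3  -2.   30. ] F dock [-0.2  0.2] -0.1 w 0.496
80 209 299 V [183, 182, 193, 197, 199, 199, 200, 199, 199] y@64 [[40.2, 28.3], [40.3, -10.1]]
120 211 299 V [185, 190, 192, 195, 213, 199, 199, 206, 221] y@64 [[23.9, 28.4], [24.1, -10.4]]
200 194 208 V [174, 168, 158, 146, 140, 138, 138, 138, 140, 140, 142, 140, 141, 141, 142] y@64 [[-11.7, 38.1], [-11.7, 31.2]]
225 191 215 V [240, 246, 243, 176, 137, 137, 136, 135, 135] y@64 [[-23.9, 40.4], [-23.8, 28.5]]
blue col 300 197 223 [[-24.9, -11.5]]
blue col 325 213 222 [[-24.4, -23.8]]
dish [325.45529574  84.42503439] [ 45.74650865 -27.20454484  16.        ]
t 11.8833 dock [-47.1  -1.8  30.2] F dock [-0.1  0.4] 0.6 w 0.468
```

The bar is upright again and the plate is still home. I'll lift clear and take a last look.

Call:
arm_command([
  [0,0,0,-0.5,0,0,0.1],
  [0,0,0,-1.0,0,-2,0.1],
  [0,0,0,-1.0,0,-5,0.1],
  [0,0,0,-1.0,0,-8,0.1],
  [0,0,0,-1.0,0,-12,0.1],
  [0,0,0,-3.0,0,-16,0.1],
  [0,0,0,-5.0,0,-20,0.1],
  [0,0,0,-5.0,0,-20,0.1],
])

```text
time_s: 12.55
tcp_pos: [0.5227, -0.0248, 0.2379]
ee_rot: [[0.99, 0.14, 0.012], [0.14, -0.99, 0.001], [0.012, 0.0, -1.0]]
wrist_force: [0.9, 0.2, 0.6]
gripper_width: 0.449
gripper_force: 0.0
```

```bash
python3 - <<'E'
from h import *
from station import capture
st();bar();c=capture("wrist");d=capture("scene")
b=cv2.inRange(cv2.cvtColor(c["pixels"],cv2.COLOR_BGR2HSV),(105,120,40),(130,255,255));b[:,:230]=0;b[:,340:]=0;b[225:]=0
q=np.argwhere(b)[:,::-1]
print([todock(p).round(1) for p in onplane(c,[[q[:,0].min(),q[:,1].max()+1],[q[:,0].max(),q[:,1].max()+1]],.058)])
cv2.imwrite("pics/w7.png",np.hstack([cv2.resize(c["pixels"][0:230,210:350],(350,575),interpolation=2),cv2.resize(d["pixels"][125:355,200:370],(425,575),interpolation=2)]))
E
```

```text
t 12.55 dock [-96.   -2.5 237.9] F dock [0.9 0.1] 0.6 w 0.449
80 249 299 V [173, 180, 184, 189, 198, 199, 200, 189, 188] y@64 [[26.9, 32.2], [27.2, -21.9]]
120 243 246 V [220, 232, 227, 197] y@64 [[-13.9, 39.6], [-13.9, 35.2]]
160 244 249 V [232, 239, 233, 201, 150, 127] y@64 [[-57.1, 39.5], [-57.1, 32.8]]
200 245 249 V [231, 237, 225, 178, 135] y@64 [[-103.0, 39.4], [-103.0, 33.7]]
225 245 249 V [219, 234, 234, 217, 162] y@64 [[-133.1, 40.1], [-133.1, 34.2]]
[array([-27. ,  26.3,  58. ]), array([-26.7, -31.6,  58. ])]
```

View pics/w7.png

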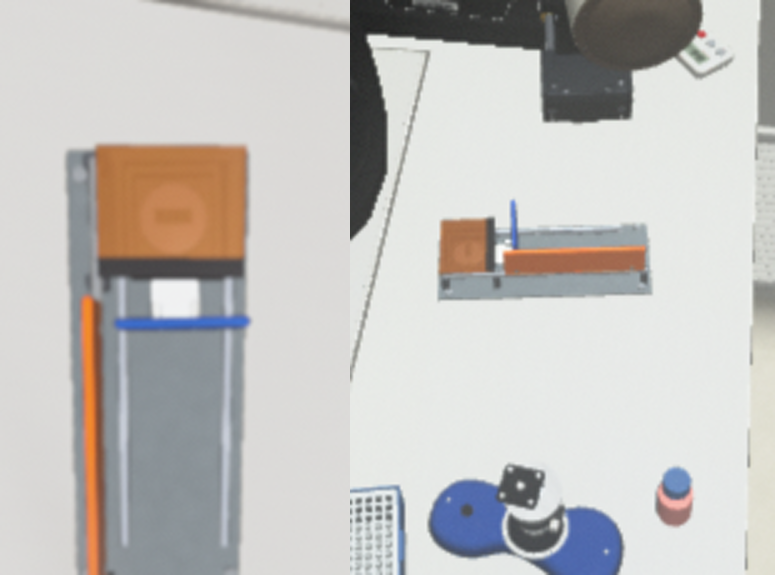

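The final view shows the flap lying flat over the dish, the lip over the tongue at crop (170,268) and the blue plate outside at row 322. The bar is upright and the bottle and timer are undisturbed. I'll hand it in.

```bash
python3 -c "
from station import finish_job
print(finish_job())"
```

```text
the job is handed in; nothing more can be done
None
```

The carrier is home against the end stop and the flap is shut behind it; the bottle and timer look undisturbed and the arm never went near the can. The job was handed in with the arm clear after about 12.6 s, and no verdict came back.

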